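# Snap the press-on lid down all round a stationery box

### The job

The grey stationery box has just been refilled and its white-framed lid only lies on top of its snaps. Trace round the lid's frame with the fingertips, pressing it down lightly as you go, until the snaps have caught on all four sides and the lid sits fully and evenly down. Only press on the frame from above: do not lift the lid off, press on the thin clear window in its middle, push hard, shove the box along the desk or disturb the things beside it.

Things in the scene. Friction and masses are not known exactly. Their poses are not given: they have to be found in the camera images.
- box: grey plastic storage box, loose, heavy (1.6 kg), 120 x 180 mm. Origin: centre of its underside; x across, y along, z up. Walls end 66 mm up. Eight sprung snap ridges stand 2 mm out of the walls, 57 mm up, two a side: on the long sides at y = +-70 mm, on the short sides at x = +-42 mm. The lid's skirt is to be pressed down over them, about 3 to 5 N each.
- lid: loose stiff press-on lid, 130 x 190 mm (x, y), axes as the box's. White frame 16 mm wide, 4 mm thick, round a clear window; a 14 mm skirt hangs from its outer edge. Origin: centre, underside of the frame: 66 mm above the box's origin when fully down, 73 mm when unsnapped. Within 2 mm of fully down the snaps pull it home and hold it; pressing one corner can raise the opposite one.
- lid_window: thin clear window, 100 x 160 mm, in the middle of the lid, its surface 3.4 mm lower than the frame's top; same origin and axes as the lid. Not to be pressed.
- lid_top (a point): centre of the lid, at the height of the frame's top face: 70 mm above the desk when fully down, about 77 mm at the start
- lid_corner0 (a point): point on the top face of the frame at the lid's near left corner (-x, +y), on the middle line of the frame, 8 mm in from both outer edges; 70 mm above the desk when this corner is fully down
- lid_corner1 (a point): point on the top face of the frame at the lid's near right corner (-x, -y), on the middle line of the frame, 8 mm in from both outer edges; 70 mm above the desk when this corner is fully down
- lid_corner2 (a point): point on the top face of the frame at the lid's far right corner (+x, -y), on the middle line of the frame, 8 mm in from both outer edges; 70 mm above the desk when this corner is fully down
- lid_corner3 (a point): point on the top face of the frame at the lid's far left corner (+x, +y), on the middle line of the frame, 8 mm in from both outer edges; 70 mm above the desk when this corner is fully down
- stamp: rubber stamp with a turned wooden handle, 27 x 45 x 67 mm, loose beside the box, origin at its underside; to be left alone
- tape_dispenser: black tape dispenser, 42 x 143 x 71 mm, loose beside the box, origin at its underside; to be left alone
- eraser: eraser in a card sleeve, 23 x 55 x 12 mm, loose on the robot's side of the box, origin at its underside; to be left alone

How it is judged:
By the outcome, as a careful person would: the job done as asked, in the order asked, and still so for the second after the job is handed in, with the robot touching nothing.
It also fails if it takes over 51 s, if anything falls off the work surface, if the arm or the gripper's body presses on something with over 40 N, if the wrist force passes 120 N, or if a joint passes its speed limit or range.

### The arm

A 7-joint arm with a two-finger parallel gripper is mounted at the origin on a cart in front of the work surface, level with it; the furniture and walls round the work are solid. World frame = base frame: x ahead of the robot, y to its left, z up, the work surface at z = 0. Lengths are in m, angles in rad, forces in N, time in s.
With the tool pointing down it reaches from about 0.4 to 0.85 m from the base axis. Payload 10.4 kg.
Tool frame: the origin (TCP) lies at the very end of the fingers, on their centre line; the grasp point (between the pads) lies 19 mm behind it (manip.tcp_to_grasp is the distance from the TCP to the grasp point, in m); x points along the fingers, y is the direction in which the jaws open and shut, and the axes are right-handed (so a half turn about x gives the same grasp; the last joint's range is limited). The gripper opens to 85 mm and grips with 20 to 120 N. Pads are 22 mm wide; open, the fingers measure 114 mm over their backs; the gripper's body (76 mm by 85 mm) begins 54 mm behind the grasp point. The pads swing forward as they close: fully open they stand 13 mm farther back than shut.
Start: joints at [-0.023, 0.332, -0.065, 1.46, 0.022, 1.35, -0.088], TCP at [0.625, 0, 0.199] pointing down, gripper open.
Joint ranges: [-2.6, 2.6], [-0.5, 2.12], [-1.47, 1.34], [0.16, 2.42], [-1.27, 4.41], [0.06, 2.06], [-2.6, 2.6]. Speed limits (rad/s): [2.22, 2.22, 2.79, 2.79, 3.14, 3.14, 3.14].

### API

Orientations are given as a unit quaternion [x, y, z, w].
In Python, from workcell import manip, cams, hand_in gives the robot as it stands.
- The arm moves only by the shell command python3 -m handwheel 'ROWS' [FORCE]. ROWS is text: rows parted by semicolons, each of 7 numbers parted by spaces: the shift along the tool's x, y, z in mm, then the turn, a rotation vector about the tool's x, y, z in rad, then the finger opening in mm, from 0 to 85.4. A call has 1 to 8 rows; each row shifts and turns the commanded pose from where the row before left it, along the tool's axes as they then stand; what a row does not reach is not made up. A row lasts 1/10 s, in which the tool goes at most 50 mm and 8.59 degrees, less where a joint would pass 70% of its speed; a pose out of reach is approached as far as the arm can. A call with a gripper value outside its range is refused whole. The fingers move at their own pace and stop on an object; FORCE is the grip in N (left out, the last holds). Time passes only in rows, so rows that do not move let the fingers close. It gives the time, the measured TCP pose, the force and the opening at its end, in the units of the state.
- manip.get_obs(): the state, without advancing time (a new reading comes with each control period).
- cams.camera(name): name is "scene" or "side" or "wrist"; returns a dict with "color" (384x512x3 uint8, blue, green, red), "depth" (384x512 float32, m along the optical axis (not along the pixel's ray), 0 where there is no reading), "camera_matrix" (3x3 intrinsics, pixels), "origin" and "attitude" of the camera in the world; the wrist camera has in their place "T_tool_cam" (4x4, takes a point from camera to tool coordinates, whose origin is the TCP and whose axes are the tool frame's). Camera axes: x right, y down, z forward; pixel columns grow to the right and rows downward; lengths in m; the calibration is good to about 2 mm. A picture is of the moment at which its call begins: read the wrist's pose just before it.
- hand_in(): hands the job in, once; it reports no verdict.
Trained networks look in the newest picture that a camera, given by its name, has taken for a name from the list of things; names that differ only in an ending like _2 or _b are one class to them, and where a whole thing is asked for, a point or a joint stands for the part that bears it (a point fixed in the world has none). Each returns a list of dicts, best first, with "conf" (0 to 1); they miss things now and then, are a little off and sometimes report something else, mostly with a low value. They report only what shows in the picture. A call takes as long as a camera call.
- cams.recognise(camera, thing): "box" ([left, top, width, height] in pixels, round what is visible of it).
- cams.outline_of(camera, thing): "region" (384x512 bool, what is visible of it) and "box" ([left, top, width, height] in pixels, round what is visible of it).
The state is a dict: "clock": time; "joint_pos": joint angles; "joint_velocities": joint speeds; "tau": joint torques, N m; "position": TCP position; "ee_rot": TCP orientation; "ft_force": force on the tool from outside, world axes, zero at the start; "torque": the same for the moment, N m; "grip_width": opening from 0.0 (shut) to 1.0 (fully open).
Only numpy, scipy, OpenCV 4.12 (cv2) and the standard library are available. Lean on these libraries where they do the work, as an engineer would, in place of code of your own. Each camera call takes 0.05 s, during which the arm holds its last target.

## Working session

There is one attempt and no reset: what is moved stays moved. The work goes in short steps, Python scripts to look and compute and a shell command to move; the robot and the scene stay as the last step left them, time stands still between calls to the robot, and variables do not carry over. Pictures are saved under pics/ and viewed, and the job is handed in when it is done.

```bash
mkdir -p pics; cat > h.py <<'E'
from workcell import manip,cams,hand_in
import numpy as np,cv2
from scipy.spatial.transform import Rotation as R
def att(a):
    a=np.array(a,float)
    return a if a.shape==(3,3) else R.from_quat(a).as_matrix()
def world(c,mask=None,T=None):
    K=np.array(c['camera_matrix']);d=c['depth']
    v,u=np.mgrid[:384,:512]
    P=np.stack([(u-K[0,2])/K[0,0]*d,(v-K[1,2])/K[1,1]*d,d],-1)
    if T is None:
        W=P@att(c['attitude']).T+np.array(c['origin'])
    else: W=P@T[:3,:3].T+T[:3,3]
    return W
E
python3 - <<'E'
from h import *
o=manip.get_obs();print({k:np.round(v,3) for k,v in o.items()})
print(R.from_quat(o['ee_rot']).as_matrix().round(3))
for n in ['scene','side']:
    c=cams.camera(n);cv2.imwrite(f'pics/{n}0.png',c['color']);W=world(c)
    print(n,np.round(c['origin'],3),np.round(att(c['attitude']),3).tolist())
    np.save(f'{n}W.npy',W)
    for t in ['lid','box','lid_window','stamp','tape_dispenser','eraser']:
        for r in cams.outline_of(n,t)[:1]:
            m=r['region']&(c['depth']>0);p=W[m]
            print(t,round(r['conf'],2),r['box'],m.sum(),np.percentile(p,[2,50,98],axis=0).round(3).tolist())
E
```

```text
{'clock': np.float64(0.0), 'joint_pos': array([-0.023,  0.333, -0.065,  1.461,  0.022,  1.35 , -0.089]), 'joint_velocities': array([ 0.001, -0.002, -0.   ,  0.001,  0.001,  0.   , -0.   ]), 'tau': array([ 0.0000e+00, -6.2545e+01,  5.0000e-02, -3.9161e+01,  1.6000e-02,
        1.0000e-02, -0.0000e+00]), 'position': array([ 0.625, -0.   ,  0.198]), 'ee_rot': array([-0.5, -0.5,  0.5, -0.5]), 'ft_force': array([-0.616,  0.375,  0.434]), 'torque': array([-0.016, -0.049, -0.019]), 'grip_width': np.float64(1.001)}
[[-0.001  1.     0.   ]
 [-0.     0.    -1.   ]
 [-1.    -0.001  0.   ]]
scene [-0.     0.428  0.717] [[-0.507, -0.623, 0.596], [-0.862, 0.354, -0.363], [0.015, -0.698, -0.716]]
lid 0.89 [221.5, 157.9, 115.4, 72.8] 5694 [[0.452, -0.034, 0.056], [0.52, 0.063, 0.072], [0.602, 0.155, 0.076]]
box 0.65 [226.0, 200.0, 107.8, 49.7] 1688 [[0.45, -0.013, -0.001], [0.473, 0.083, 0.024], [0.559, 0.157, 0.05]]
lid_window 0.7 [232.9, 164.7, 90.1, 50.0] 3016 [[0.477, -0.02, 0.069], [0.53, 0.057, 0.071], [0.584, 0.132, 0.074]]
stamp 0.68 [184.1, 204.2, 19.0, 28.5] 459 [[0.559, 0.199, 0.0], [0.57
[... 243 characters left out ...]
63, 0.072], [0.597, 0.154, 0.076]]
side [0.235 1.029 0.496] [[-0.954, -0.104, 0.282], [-0.3, 0.392, -0.87], [-0.02, -0.914, -0.405]]
lid 0.58 [222.7, 159.5, 86.1, 42.1] 2389 [[0.454, -0.032, 0.058], [0.525, 0.081, 0.072], [0.604, 0.161, 0.076]]
box 0.7 [222.5, 175.0, 83.5, 50.4] 1816 [[0.453, -0.008, -0.0], [0.506, 0.139, 0.027], [0.603, 0.16, 0.056]]
stamp 0.97 [210.3, 203.6, 25.1, 32.7] 420 [[0.559, 0.202, -0.0], [0.575, 0.225, 0.018], [0.595, 0.24, 0.064]]
tape_dispenser 0.63 [294.1, 155.8, 30.4, 32.2] 616 [[0.42, -0.112, -0.001], [0.446, -0.069, 0.04], [0.502, -0.016, 0.069]]
eraser 0.74 [293.9, 209.7, 28.6, 11.7] 206 [[0.401, 0.079, -0.001], [0.421, 0.109, 0.009], [0.442, 0.128, 0.012]]
```

```bash
python3 - <<'E'
from h import *
import glob
a=[cv2.resize(cv2.imread(f'pics/{n}0.png')[130:270,160:400],None,fx=3.2,fy=2.1*1.0) for n in ['scene','side']]
cv2.imwrite('pics/both0.png',np.vstack(a))
pts=[]
for n in ['scene','side']:
    W=np.load(f'{n}W.npy')
    m=(W[...,2]>.068)&(W[...,2]<.082)&(W[...,0]>.43)&(W[...,0]<.63)&(W[...,1]>-.045)&(W[...,1]<.18)
    p=W[m]
    m2=cv2.minAreaRect(p[:,:2].astype(np.float32)*1000);print(n,m.sum(),m2,cv2.boxPoints(m2).round(0).tolist())
    fr=p[p[:,2]>.0735]; A=np.c_[fr[:,:2],np.ones(len(fr))];print('plane',len(fr),np.linalg.lstsq(A,fr[:,2],rcond=None)[0])
    pts.append(p)
    # top-down map
    im=np.zeros((280,260),np.uint8)
    for q in p: im[int((q[1]+.06)*1000),int((q[0]-.4)*1000)]=80+ (q[2]-.068)*12000
    cv2.imwrite(f'pics/top_{n}.png',cv2.resize(im,None,fx=2,fy=2))
E
```

```text
scene 5104 ((529.244384765625, 56.524635314941406), (191.36093139648438, 133.7218475341797), 76.75381469726562) [[442.0, -21.0], [572.0, -52.0], [616.0, 134.0], [486.0, 165.0]]
plane 1592 [-0.00127339 -0.00048263  0.07552363]
side 2009 ((529.9036865234375, 59.553192138671875), (194.5565185546875, 132.63230895996094), 77.34066009521484) [[444.0, -21.0], [573.0, -50.0], [616.0, 140.0], [487.0, 169.0]]
plane 744 [-0.00059039  0.00051327  0.07538034]
```

View pics/both0.png

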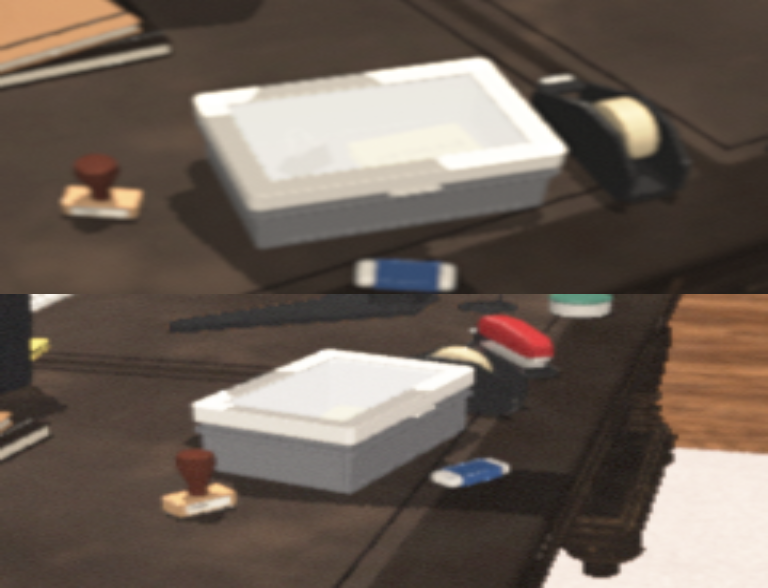

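View pics/top_scene.png

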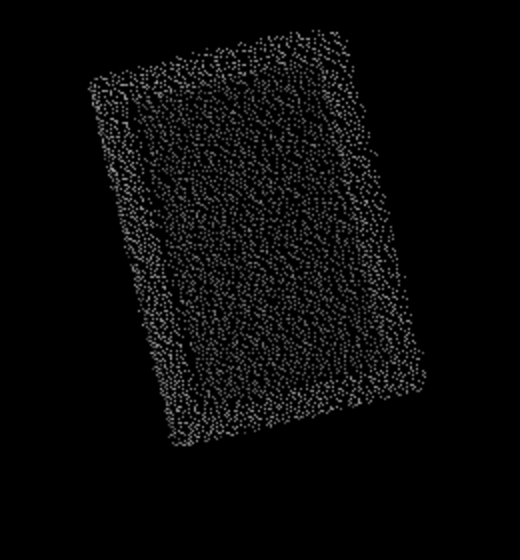

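```bash
python3 - <<'E'
from h import *
W=np.load('sceneW.npy');S=np.load('sideW.npy')
for n,w in (('sc',W),('sd',S)):
    for x in np.arange(.40,.60,.02):
        m=(abs(w[...,0]-x)<.01)&(w[...,1]<-.0)&(w[...,1]>-.16)&(w[...,2]>.02)&(w[...,2]<.1)
        p=w[m]
        # non-lid: beyond lid right edge line
        e=-.021-(x-.442)*.238
        q=p[p[:,1]<e-.006]
        if len(q): print(n,round(x,2),'edge',round(e,3),'disp ymax',np.percentile(q[:,1],97).round(3),'zmax',np.percentile(q[:,2],98).round(3),len(q))
o=manip.get_obs();c=cams.camera('wrist');cv2.imwrite('pics/w0.png',c['color'])
T=np.array(c['T_tool_cam']);print(T.round(3).tolist(),c['camera_matrix'].tolist())
E
```

```text
sc 0.42 edge -0.016 disp ymax -0.059 zmax 0.046 100
sc 0.44 edge -0.021 disp ymax -0.06 zmax 0.062 288
sc 0.46 edge -0.025 disp ymax -0.064 zmax 0.069 329
sc 0.48 edge -0.03 disp ymax -0.068 zmax 0.07 241
sc 0.5 edge -0.035 disp ymax -0.071 zmax 0.064 133
sc 0.52 edge -0.04 disp ymax -0.075 zmax 0.052 109
sc 0.54 edge -0.044 disp ymax -0.08 zmax 0.04 110
sc 0.56 edge -0.049 disp ymax -0.083 zmax 0.032 66
sd 0.42 edge -0.016 disp ymax -0.057 zmax 0.046 64
sd 0.44 edge -0.021 disp ymax -0.058 zmax 0.06 174
sd 0.46 edge -0.025 disp ymax -0.061 zmax 0.068 108
sd 0.48 edge -0.03 disp ymax -0.066 zmax 0.07 63
sd 0.5 edge -0.035 disp ymax -0.07 zmax 0.064 27
sd 0.52 edge -0.04 disp ymax -0.112 zmax 0.051 9
[[-0.0, -0.306, 0.952, -0.174], [1.0, -0.001, -0.0, 0.001], [0.001, 0.952, 0.306, -0.078], [0.0, 0.0, 0.0, 1.0]] [[268.6053589463251, 0.0, 254.9123123998405], [0.0, 268.6053589463251, 194.57046865469584], [0.0, 0.0, 1.0]]
```

```bash
python3 -m handwheel '-50 0 0 0 0 0 0;-50 -30 0 0 0 0 0;-30 -35 -20 0.1 0 0 0;0 -35 -40 0.134 0 0 0;0 0 0 0 0 0 0;0 0 0 0 0 0 0'
```

```text
clock: 1.35
position: [0.535, 0.0617, 0.3218]
ee_rot: [0.555, 0.439, -0.554, 0.439]
ft_force: [0.8, -0.3, -0.2]
grip_width: 0.001
```

View pics/w0.png

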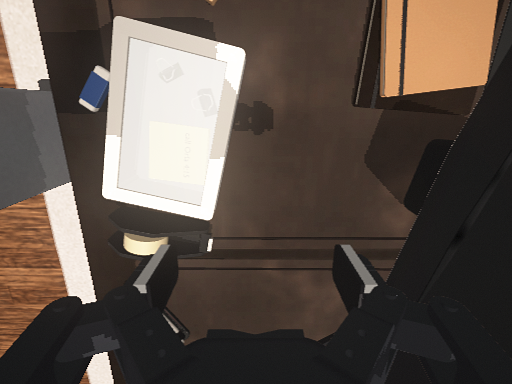

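```bash
cat >> h.py <<'E'
def wrist(save):
    o=manip.get_obs();c=cams.camera('wrist');cv2.imwrite(save,c['color'])
    T=np.eye(4);T[:3,:3]=R.from_quat(o['ee_rot']).as_matrix();T[:3,3]=o['position']
    return o,c,world(c,T=T@np.array(c['T_tool_cam']))
E
python3 - <<'E'
from h import *
o,c,W=wrist('pics/w1.png')
Rm=R.from_quat(o['ee_rot']).as_matrix();print(Rm.round(3).tolist())
m=(W[...,2]>.068)&(W[...,2]<.085)&(W[...,0]>.42)&(W[...,0]<.64)&(W[...,1]>-.056)&(W[...,1]<.19)
p=W[m];print(len(p),np.percentile(p[:,2],[2,25,50,75,98]))
r=cv2.minAreaRect(p[:,:2].astype(np.float32)*1000);print(r,cv2.boxPoints(r).round(1).tolist())
for t in ['lid','lid_window']:
  for q in cams.outline_of('wrist',t)[:1]:
    rr=q['region']&(c['depth']>0);pp=W[rr&(abs(W[...,2]-.073)<.01)]
    r=cv2.minAreaRect(pp[:,:2].astype(np.float32)*1000);print(t,q['conf'],r,cv2.boxPoints(r).round(1).tolist())
E
```

```text
[[0.001, 0.973, -0.229], [0.0, -0.229, -0.973], [-1.0, 0.001, -0.0]]
9659 [0.07108826 0.07238339 0.07327723 0.07557416 0.0772222 ]
((531.208740234375, 56.59625244140625), (188.03321838378906, 130.3245086669922), 76.70401000976562) [[446.20001220703125, -19.899999618530273], [573.0, -49.900001525878906], [616.2000122070312, 133.10000610351562], [489.3999938964844, 163.10000610351562]]
lid 0.74 ((531.208740234375, 56.59625244140625), (188.03321838378906, 130.3245086669922), 76.70401000976562) [[446.20001220703125, -19.899999618530273], [573.0, -49.900001525878906], [616.2000122070312, 133.10000610351562], [489.3999938964844, 163.10000610351562]]
lid_window 0.6 ((531.2077026367188, 56.254669189453125), (157.7745361328125, 98.05115509033203), 76.4876937866211) [[465.1000061035156, -9.0], [560.4000244140625, -31.899999618530273], [597.2999877929688, 121.5], [502.0, 144.39999389648438]]
```

View pics/w1.png

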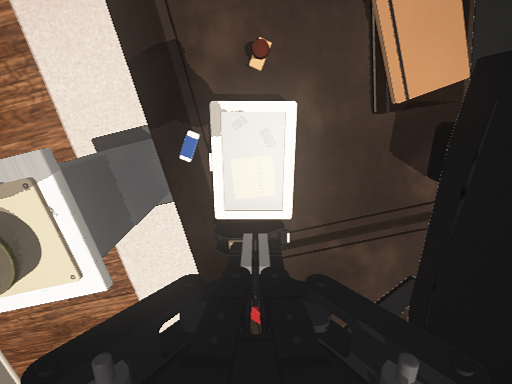

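```bash
python3 -m handwheel '0 -30 45 0 0 0 0;40 -30 20 0 0 0 0;40 0 28 0 0 0 0;40 0 0 0 0 0 0;40 0 0 0 0 0 0;40 0 0 0 0 0 0;30 0 0 0 0 0 0;0 0 0 0 0 0 0'
```

```text
clock: 2.3
position: [0.4581, -0.0133, 0.0902]
ee_rot: [-0.553, -0.439, 0.557, -0.436]
ft_force: [-0.5, -0.3, 0.8]
grip_width: 0.0
```

```bash
cat > pos.py <<'E'
from h import *
o=manip.get_obs();p=np.array(o['position']);d=(p[:2]-[.5306,.057])*1000
a=np.deg2rad(-13.3);print('lid xy mm',round(d[0]*np.cos(a)+d[1]*np.sin(a),1),round(-d[0]*np.sin(a)+d[1]*np.cos(a),1),'z',(p[2]*1000).round(2),'F',np.round(o['ft_force'],2),'t',round(float(o['clock']),2))
E
python3 pos.py
```

```text
lid xy mm -54.3 -85.1 z 90.22 F [-0.47 -0.34  0.83] t 2.3
```

```bash
python3 -m handwheel '5 -3 2 0 0 0 0;4 0 0 0 0 0 0;1 0 0 0 0 0 0;0 0 0 0 0 0 0'; python3 pos.py; python3 -m handwheel '2 0 0 0 0 0 0;0 0 0 0 0 0 0'; python3 pos.py
```

```text
clock: 2.7
position: [0.4582, -0.0135, 0.085]
ee_rot: [0.555, 0.438, -0.554, 0.439]
ft_force: [-0.5, 0.1, -1.3]
grip_width: -0.002
lid xy mm -54.2 -85.3 z 84.96 F [-0.46  0.15 -1.27] t 2.7
clock: 2.9
position: [0.4577, -0.0134, 0.0823]
ee_rot: [0.555, 0.438, -0.555, 0.438]
ft_force: [-0.5, 0.2, -0.5]
grip_width: 0.001
lid xy mm -54.8 -85.3 z 82.26 F [-0.47  0.18 -0.51] t 2.9
```

```bash
python3 -m handwheel '0 -3 2 0 0 0 0;0 0 0 0 0 0 0;0 0 0 0 0 0 0'; python3 pos.py; python3 -m handwheel '2 0 0 0 0 0 0;0 0 0 0 0 0 0'; python3 pos.py;  python3 -m handwheel '2 0 0 0 0 0 0;0 0 0 0 0 0 0'; python3 pos.py
```

```text
clock: 3.2
position: [0.4542, -0.0148, 0.0822]
ee_rot: [0.555, 0.438, -0.555, 0.438]
ft_force: [0.9, 0.5, -0.1]
grip_width: 0.001
lid xy mm -57.9 -87.5 z 82.2 F [ 0.94  0.46 -0.05] t 3.2
clock: 3.4
position: [0.4541, -0.0147, 0.0799]
ee_rot: [-0.555, -0.438, 0.555, -0.438]
ft_force: [-0.2, -0.3, -0.1]
grip_width: 0.002
lid xy mm -58.0 -87.4 z 79.85 F [-0.25 -0.32 -0.11] t 3.4
clock: 3.6
position: [0.4541, -0.0147, 0.0778]
ee_rot: [-0.555, -0.438, 0.555, -0.438]
ft_force: [-0.2, 1.5, 1.1]
grip_width: -0.001
lid xy mm -58.0 -87.4 z 77.81 F [-0.2  1.5  1.1] t 3.6
```

```bash
python3 -m handwheel '1 0 0 0 0 0 0;0 0 0 0 0 0 0'; python3 pos.py; python3 -m handwheel '1 0 0 0 0 0 0;0 0 0 0 0 0 0'; python3 pos.py;  python3 -m handwheel '1 0 0 0 0 0 0;0 0 0 0 0 0 0'; python3 pos.py
```

```text
clock: 3.8
position: [0.4541, -0.0147, 0.077]
ee_rot: [-0.555, -0.438, 0.555, -0.438]
ft_force: [-0.3, -0.6, 0.4]
grip_width: -0.002
lid xy mm -57.9 -87.4 z 76.99 F [-0.27 -0.62  0.37] t 3.8
clock: 4.0
position: [0.4541, -0.0147, 0.076]
ee_rot: [-0.555, -0.438, 0.555, -0.438]
ft_force: [0.7, -0.1, -0.5]
grip_width: 0.0
lid xy mm -57.9 -87.4 z 76.0 F [ 0.72 -0.07 -0.52] t 4.0
clock: 4.2
position: [0.4541, -0.0148, 0.075]
ee_rot: [-0.555, -0.438, 0.555, -0.438]
ft_force: [0.8, 0.4, -1.0]
grip_width: -0.002
lid xy mm -57.9 -87.4 z 74.99 F [ 0.81  0.38 -0.95] t 4.2
```

```bash
for i in 1; do python3 -m handwheel '1 0 0 0 0 0 0;0 0 0 0 0 0 0'|grep -E 'pos|force'; python3 -m handwheel '1 0 0 0 0 0 0;0 0 0 0 0 0 0'|grep -E 'pos|force';python3 -m handwheel '1 0 0 0 0 0 0;0 0 0 0 0 0 0'|grep -E 'pos|force'; done
```

```text
position: [0.4541, -0.0147, 0.074]
ft_force: [0.4, -0.5, 0.3]
position: [0.4541, -0.0147, 0.073]
ft_force: [-0.3, 0.2, -0.6]
position: [0.4541, -0.0147, 0.072]
ft_force: [-0.1, -0.2, 0.6]
```

```bash
python3 - <<'E'
from h import *
ims=[]
for n in ['scene','side']:
    c=cams.camera(n);W=world(c)
    ims.append(cv2.resize(c['color'][120:260,190:390],(780,290)))
    m=(W[...,2]>.06)&(W[...,2]<.085)&(W[...,0]>.43)&(W[...,0]<.63)&(W[...,1]>-.056)&(W[...,1]<.18)
    p=W[m];a=np.deg2rad(-13.3);d=p[:,:2]-[.5306,.057]
    X=d[:,0]*np.cos(a)+d[:,1]*np.sin(a);Y=-d[:,0]*np.sin(a)+d[:,1]*np.cos(a)
    for i in (-57,-28,0,28,57):
        print(n,i,[ (int(s.sum()),round(float(np.median(p[s,2])*1000),1)) if (s:=(abs(X*1000-i)<7)&(abs(Y*1000-j)<7)).sum()>3 else None for j in (-87,-44,0,44,87)])
cv2.imwrite('pics/c1.png',np.vstack(ims))
wrist('pics/w2.png')
E
```

```text
scene -57 [(41, 74.5), (39, 74.5), (41, 74.4), (42, 74.3), (59, 74.4)]
scene -28 [(36, 74.5), (42, 70.5), (44, 70.9), (43, 71.1), (51, 74.6)]
scene 0 [(38, 74.3), (35, 71.0), (39, 71.3), (41, 70.9), (41, 74.8)]
scene 28 [(35, 75.1), (34, 71.4), (30, 70.9), (36, 71.0), (36, 74.3)]
scene 57 [(30, 74.4), (32, 74.3), (32, 74.5), (36, 74.5), (33, 74.5)]
side -57 [(10, 75.3), (17, 75.2), (15, 75.2), (18, 74.8), (34, 74.8)]
side -28 [(13, 74.4), (12, 71.9), (15, 71.4), (17, 72.1), (35, 73.9)]
side 0 [(14, 75.2), (14, 71.8), (14, 71.9), (18, 72.5), (22, 74.4)]
side 28 [(13, 74.9), (12, 71.8), (15, 71.6), (15, 71.9), (26, 74.3)]
side 57 [(9, 74.9), (12, 74.9), (11, 75.1), (12, 74.8), (25, 74.1)]
```

View pics/c1.png

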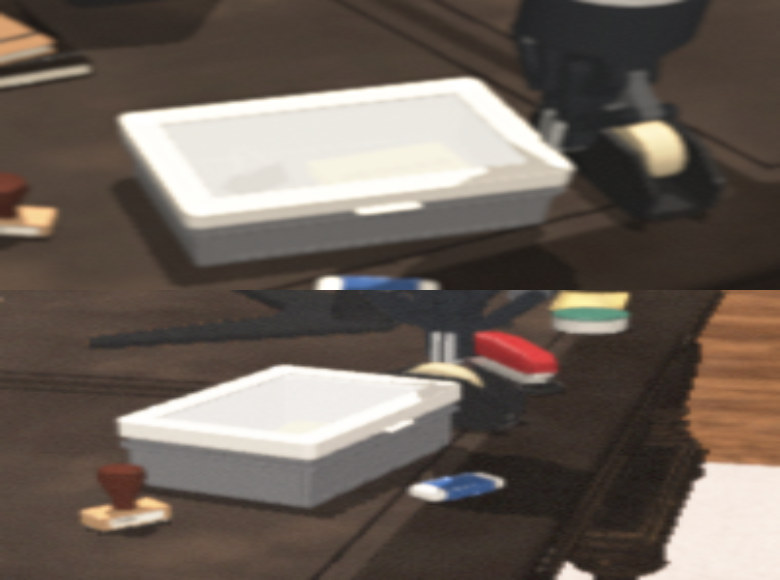

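View pics/w2.png

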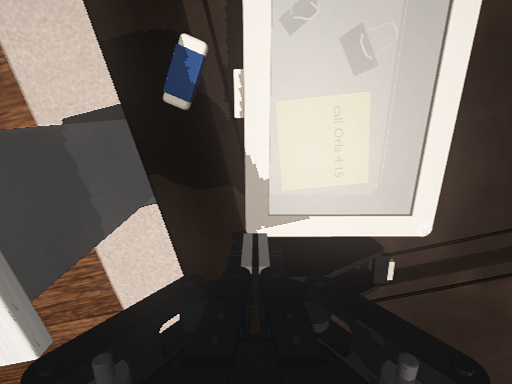

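```bash
python3 - <<'E'
from h import *
ims=[]
for n in ['scene','side']:
    c=cams.camera(n);W=world(c)
    m=(W[...,2]>.05)&(W[...,2]<.14)&(np.hypot(W[...,0]-.4541,W[...,1]+.0147)<.05)
    W2=W.copy();
    R0=att(c['attitude']);K=c['camera_matrix'];q=(np.array([.4541,-.0147,.072])-c['origin'])@R0;uv=(K@q)[:2]/q[2]
    print(n,uv,q[2])
    u,v=uv.astype(int)
    im=c['color'].copy();cv2.drawMarker(im,(u,v),(0,0,255),cv2.MARKER_CROSS,5)
    # corner pts
    for X,Y in [(-57,-87),(57,-87),(57,87),(-57,87)]:
        a=np.deg2rad(-13.3);P=np.array([.5306+(X*np.cos(a)-Y*np.sin(a))/1000,.057+(X*np.sin(a)+Y*np.cos(a))/1000,.077])
        q=(P-c['origin'])@R0;w=(K@q)[:2]/q[2];im[int(round(w[1])),int(round(w[0]))]=(0,255,0)
    ims.append(cv2.resize(im[v-50:v+20,u-60:u+60],(720,300),interpolation=cv2.INTER_NEAREST))
    for vv in range(v-24,v+3,3): print(vv,[tuple((W[vv,uu]*1000).astype(int).tolist()) for uu in range(u-6,u+8,3)])
cv2.imwrite('pics/c2.png',np.vstack(ims))
E
```

```text
scene [331.61252639 200.8473975 ] 0.893272623250803
176 [(574, -98, -3), (547, -82, 26), (455, -4, 138), (444, 0, 149), (440, -3, 151)]
179 [(565, -92, -1), (545, -82, 19), (454, -3, 132), (443, 0, 143), (431, 4, 156)]
182 [(499, -32, 73), (543, -81, 13), (451, -2, 128), (447, -5, 130), (441, -6, 135)]
185 [(492, -27, 73), (462, -6, 110), (451, -4, 120), (445, -5, 124), (441, -7, 127)]
188 [(485, -22, 74), (482, -27, 74), (450, -3, 114), (445, -6, 116), (440, -8, 120)]
191 [(479, -18, 73), (478, -24, 71), (448, -3, 108), (444, -6, 110), (440, -10, 111)]
194 [(473, -13, 73), (469, -17, 75), (466, -22, 75), (514, -76, 5), (502, -73, 17)]
197 [(467, -9, 72), (464, -13, 73), (460, -17, 75), (457, -22, 74), (501, -73, 9)]
200 [(459, -2, 76), (456, -7, 75), (455, -13, 73), (450, -17, 75), (498, -72, 4)]
side [304.10359555 166.79251538] 1.1418143831244534
142 [(557, -403, -1), (460, -5, 137), (453, -3, 138), (446, -7, 137), (440, -9, 137)]
145 [(551, -374, -1), (460, -5, 129), (452, -1, 131), (447, -10, 129), (440, -13, 128)]
148 [(544, -347, -2), (460, -5, 122), (453, -4, 123), (446, -7, 123), (439, -7, 123)]
151 [(537, -316, 0), (460, -3, 115), (452, -1, 116), (445, -3, 117), (440, -12, 114)]
154 [(533, -300, -4), (459, -1, 108), (453, -5, 108), (446, -9, 107), (492, -276, 7)]
157 [(485, -87, 67), (478, -88, 68), (470, -90, 68), (464, -98, 65), (457, -101, 65)]
160 [(483, -77, 63), (476, -81, 62), (468, -78, 64), (460, -79, 65), (455, -90, 61)]
163 [(481, -69, 58), (473, -67, 59), (464, -62, 62), (457, -64, 62), (453, -83, 55)]
166 [(467, -8, 74), (460, -10, 75), (453, -10, 75), (447, -15, 74), (450, -67, 54)]
```

View pics/c2.png

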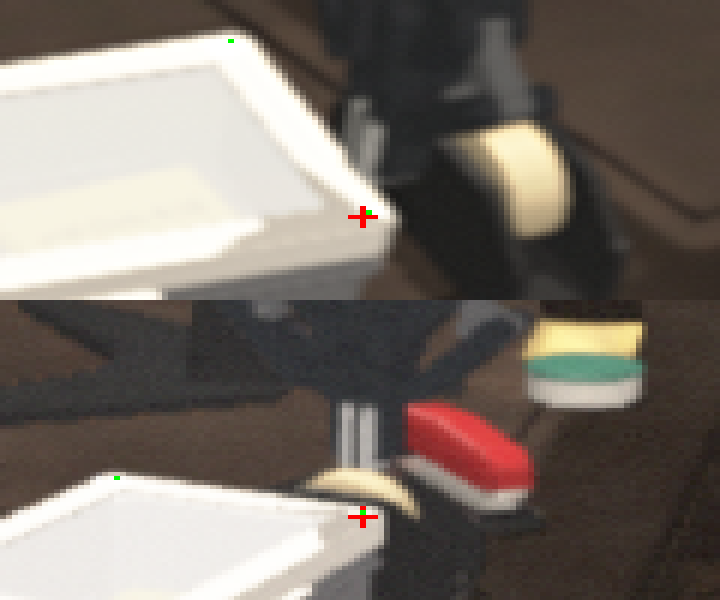

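```bash
G="grep -E pos|force"; python3 -m handwheel '5 0 0 0 0 0 0;5 0 0 0 0 0 0;0 0 0 0 0 0 0'|grep -E 'pos|force|clock'; python3 -m handwheel '3 0 0 0 0 0 0;3 0 0 0 0 0 0;0 0 0 0 0 0 0'|grep -E 'pos|force'; python3 - <<'E'
from h import *
ims=[]
for n in ['scene','side']:
    c=cams.camera(n);u,v={'scene':(331,190),'side':(304,160)}[n]
    ims.append(cv2.resize(c['color'][v-50:v+20,u-60:u+60],(720,300),interpolation=cv2.INTER_NEAREST))
cv2.imwrite('pics/c3.png',np.vstack(ims))
E
```

```text
clock: 5.35
position: [0.4535, -0.0148, 0.0611]
ft_force: [-0.0, 0.6, 0.1]
position: [0.454, -0.0147, 0.0557]
ft_force: [-0.5, -0.4, -0.3]
```

View pics/c3.png

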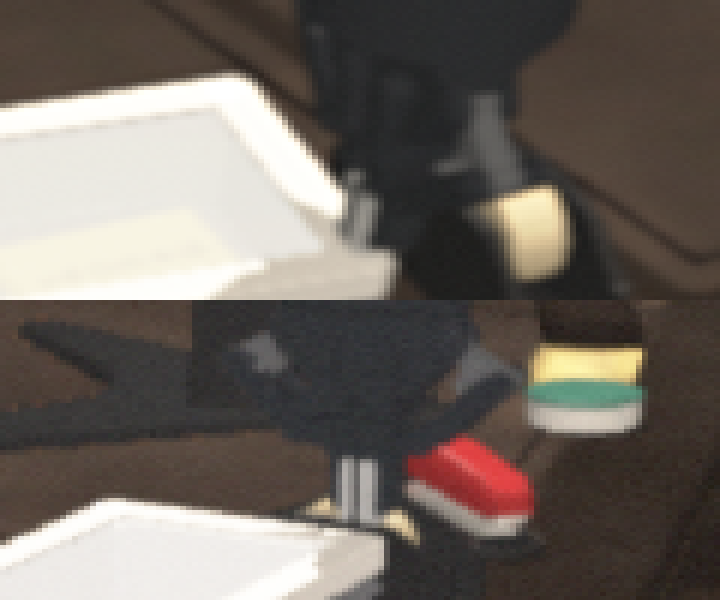

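```bash
python3 -m handwheel '3 0 0 0 0 0 0;3 0 0 0 0 0 0;0 0 0 0 0 0 0'|grep -E 'pos|force'; python3 -m handwheel '1 0 0 0 0 0 0;0 0 0 0 0 0 0'|grep -E 'pos|force';python3 -m handwheel '1 0 0 0 0 0 0;0 0 0 0 0 0 0'|grep -E 'pos|force';python3 -m handwheel '1 0 0 0 0 0 0;0 0 0 0 0 0 0'|grep -E 'pos|force';python3 -m handwheel '1 0 0 0 0 0 0;0 0 0 0 0 0 0'|grep -E 'pos|force'
```

```text
position: [0.4539, -0.0148, 0.0496]
ft_force: [0.5, -0.1, -0.7]
position: [0.4542, -0.0147, 0.049]
ft_force: [-0.1, -0.2, -0.9]
position: [0.4542, -0.0148, 0.048]
ft_force: [-0.1, -0.1, -0.4]
position: [0.4542, -0.0147, 0.047]
ft_force: [-0.5, -0.3, -0.8]
position: [0.4541, -0.0147, 0.046]
ft_force: [0.3, 0.1, 0.2]
```

```bash
python3 -m handwheel '1 0 0 0 0 0 0;0 0 0 0 0 0 0'|grep -E 'pos|force'; python3 -m handwheel '1 0 0 0 0 0 0;0 0 0 0 0 0 0'|grep -E 'pos|force';python3 -m handwheel '1 0 0 0 0 0 0;0 0 0 0 0 0 0'|grep -E 'pos|force'; python3 - <<'E'
from h import *
ims=[]
for n in ['scene','side']:
    c=cams.camera(n);u,v={'scene':(331,190),'side':(304,160)}[n]
    ims.append(cv2.resize(c['color'][v-50:v+20,u-60:u+60],(720,300),interpolation=cv2.INTER_NEAREST))
cv2.imwrite('pics/c4.png',np.vstack(ims))
wrist('pics/w4.png')
E
```

```text
position: [0.4541, -0.0147, 0.045]
ft_force: [-0.0, -0.5, -0.1]
position: [0.4542, -0.0148, 0.0442]
ft_force: [-0.8, -1.1, 2.1]
position: [0.4542, -0.0149, 0.0433]
ft_force: [-2.4, -0.2, 5.3]
```

View pics/c4.png

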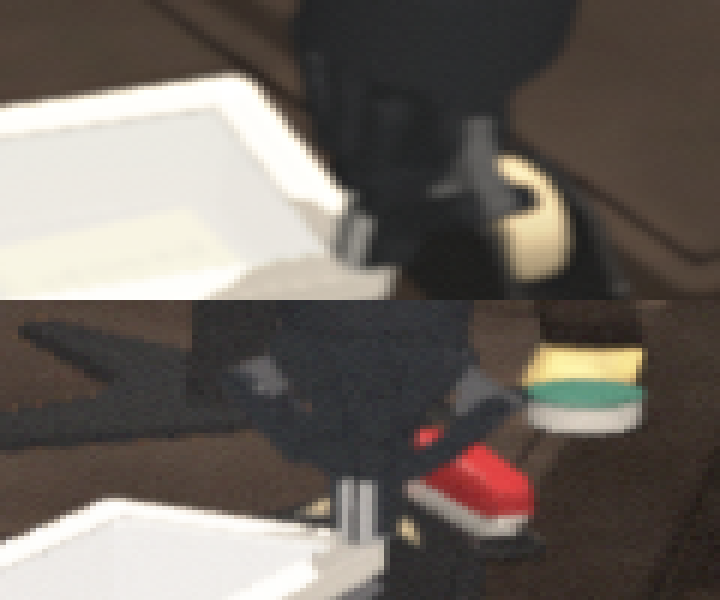

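View pics/w4.png

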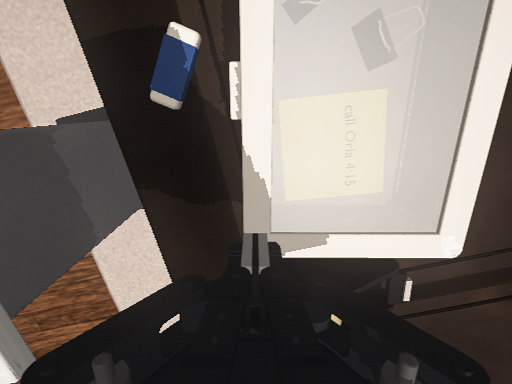

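```bash
for k in 1; do python3 -m handwheel '1 0 0 0 0 0 0;0 0 0 0 0 0 0'|grep -E 'pos|force'; python3 -m handwheel '1 0 0 0 0 0 0;0 0 0 0 0 0 0'|grep -E 'pos|force';python3 -m handwheel '1 0 0 0 0 0 0;0 0 0 0 0 0 0'|grep -E 'pos|force'; done
```

```text
position: [0.4539, -0.0151, 0.0422]
ft_force: [-2.7, -1.5, 5.7]
position: [0.4539, -0.0149, 0.041]
ft_force: [0.6, -0.3, 0.5]
position: [0.4542, -0.0148, 0.0401]
ft_force: [-1.5, -0.6, 2.4]
```

```bash
python3 -m handwheel '1 0 0 0 0 0 0;0 0 0 0 0 0 0'|grep -E 'pos|force'; python3 -m handwheel '1 0 0 0 0 0 0;0 0 0 0 0 0 0'|grep -E 'pos|force';python3 -m handwheel '1 0 0 0 0 0 0;0 0 0 0 0 0 0'|grep -E 'pos|force';python3 -m handwheel '1 0 0 0 0 0 0;0 0 0 0 0 0 0'|grep -E 'pos|force'
```

```text
position: [0.4541, -0.0148, 0.039]
ft_force: [-1.5, -1.7, 3.1]
position: [0.4541, -0.0148, 0.0379]
ft_force: [-0.5, -0.8, 2.1]
position: [0.4543, -0.0148, 0.0374]
ft_force: [-2.7, -1.9, 7.3]
position: [0.4544, -0.0148, 0.0371]
ft_force: [-7.4, -2.7, 17.7]
```

```bash
python3 -m handwheel '-10 0 0 0 0 0 0;-5 0 -34 0 0 0 0;0 0 -35 0 0 0 0;0 0 -35 0 0 0 0;0 0 -35 0 0 0 0;0 0 -35 0 0 0 0;0 0 0 0 0 0 0;0 0 0 0 0 0 0'; python3 pos.py; python3 -c "
from h import *
wrist('pics/w5.png')"
```

```text
clock: 9.8
position: [0.4945, 0.1553, 0.051]
ee_rot: [0.555, 0.439, -0.554, 0.439]
ft_force: [0.1, -0.6, 0.2]
grip_width: -0.006
lid xy mm -57.8 87.4 z 51.04 F [ 0.07 -0.61  0.23] t 9.8
```

View pics/w5.png

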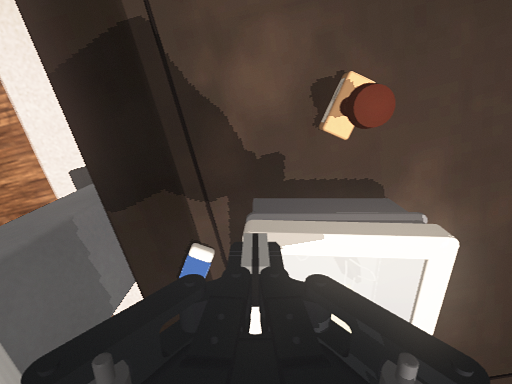

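```bash
python3 -m handwheel '4 0 0 0 0 0 0;2 0 0 0 0 0 0;0 0 0 0 0 0 0'|grep -E 'pos|force'; python3 -m handwheel '1 0 0 0 0 0 0;0 0 0 0 0 0 0'|grep -E 'pos|force'; python3 -m handwheel '1 0 0 0 0 0 0;0 0 0 0 0 0 0'|grep -E 'pos|force';python3 -m handwheel '1 0 0 0 0 0 0;0 0 0 0 0 0 0'|grep -E 'pos|force';python3 -m handwheel '1 0 0 0 0 0 0;0 0 0 0 0 0 0'|grep -E 'pos|force'; python3 -m handwheel '1 0 0 0 0 0 0;0 0 0 0 0 0 0'|grep -E 'pos|force'
```

```text
position: [0.4945, 0.1536, 0.0448]
ft_force: [0.9, 0.4, -0.3]
position: [0.4946, 0.1541, 0.0442]
ft_force: [0.1, -1.4, 1.6]
position: [0.4947, 0.1543, 0.0433]
ft_force: [-0.8, -2.6, 3.6]
position: [0.4947, 0.1545, 0.0423]
ft_force: [-0.8, -1.8, 3.2]
position: [0.4947, 0.1547, 0.0411]
ft_force: [0.2, -0.7, 1.5]
position: [0.4945, 0.1547, 0.0399]
ft_force: [0.8, 0.0, 1.0]
```

```bash
python3 -m handwheel '1 0 0 0 0 0 0;0 0 0 0 0 0 0'|grep -E 'pos|force'; python3 -m handwheel '1 0 0 0 0 0 0;0 0 0 0 0 0 0'|grep -E 'pos|force'; python3 -m handwheel '0.5 0 0 0 0 0 0;0 0 0 0 0 0 0'|grep -E 'pos|force';python3 -m handwheel '0.5 0 0 0 0 0 0;0 0 0 0 0 0 0'|grep -E 'pos|force'
```

```text
position: [0.4941, 0.1545, 0.0387]
ft_force: [0.5, -0.2, -1.1]
position: [0.4943, 0.1545, 0.0379]
ft_force: [0.4, -0.6, -0.2]
position: [0.4944, 0.1545, 0.0377]
ft_force: [-0.5, -1.3, 2.5]
position: [0.4945, 0.1545, 0.0375]
ft_force: [-3.9, -1.0, 7.7]
```

```bash
python3 -m handwheel '-10 0 0 0 0 0 0;-3 29 0 0 0 0 0;0 29 0 0 0 0 0;0 29 0 0 0 0 0;0 28 0 0 0 0 0;0 0 0 0 0 0 0;0 0 0 0 0 0 0'; python3 pos.py; python3 -c "
from h import *
wrist('pics/w6.png')"; python3 -m handwheel '4 0 0 0 0 0 0;0 0 0 0 0 0 0'|grep -E 'pos|force'; python3 -m handwheel '1 0 0 0 0 0 0;0 0 0 0 0 0 0'|grep -E 'pos|force'
```

```text
clock: 12.65
position: [0.6064, 0.1278, 0.0501]
ee_rot: [-0.555, -0.438, 0.555, -0.438]
ft_force: [-0.4, -0.3, -0.6]
grip_width: 0.003
lid xy mm 57.5 86.3 z 50.07 F [-0.37 -0.32 -0.57] t 12.65
position: [0.6055, 0.1283, 0.0457]
ft_force: [-0.6, 0.6, 0.2]
position: [0.606, 0.1282, 0.0452]
ft_force: [-1.0, 1.2, 1.8]
```

View pics/w6.png

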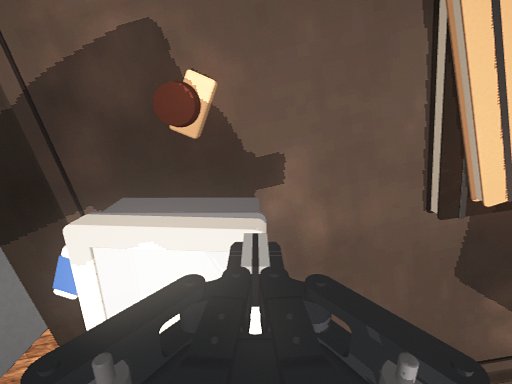

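```bash
for k in 1; do python3 -m handwheel '1 0 0 0 0 0 0;0 0 0 0 0 0 0'|grep -E 'pos|force'; python3 -m handwheel '1 0 0 0 0 0 0;0 0 0 0 0 0 0'|grep -E 'pos|force';python3 -m handwheel '1 0 0 0 0 0 0;0 0 0 0 0 0 0'|grep -E 'pos|force'; python3 -m handwheel '1 0 0 0 0 0 0;0 0 0 0 0 0 0'|grep -E 'pos|force';python3 -m handwheel '1 0 0 0 0 0 0;0 0 0 0 0 0 0'|grep -E 'pos|force'; done
```

```text
position: [0.6063, 0.1281, 0.0445]
ft_force: [-3.2, 0.3, 3.2]
position: [0.6067, 0.128, 0.0437]
ft_force: [-2.5, 0.0, 6.0]
position: [0.6069, 0.128, 0.0431]
ft_force: [-3.3, 0.1, 7.5]
position: [0.6072, 0.128, 0.0422]
ft_force: [-1.8, -0.6, 9.1]
position: [0.6073, 0.128, 0.0412]
ft_force: [-1.8, -0.4, 8.2]
```

```bash
for k in 1; do python3 -m handwheel '1 0 0 0 0 0 0;0 0 0 0 0 0 0'|grep -E 'pos|force'; python3 -m handwheel '1 0 0 0 0 0 0;0 0 0 0 0 0 0'|grep -E 'pos|force';python3 -m handwheel '1 0 0 0 0 0 0;0 0 0 0 0 0 0'|grep -E 'pos|force'; python3 -m handwheel '0.6 0 0 0 0 0 0;0 0 0 0 0 0 0'|grep -E 'pos|force'; done
```

```text
position: [0.6074, 0.1279, 0.0399]
ft_force: [0.7, -0.0, 4.4]
position: [0.6065, 0.1277, 0.0379]
ft_force: [-0.5, 0.2, 0.9]
position: [0.6065, 0.1278, 0.0376]
ft_force: [-1.5, -0.9, 7.1]
position: [0.6066, 0.1278, 0.0375]
ft_force: [-4.7, -1.0, 11.7]
```

Corner 3 has bottomed. Next is the far right corner.

```bash
python3 -m handwheel '-10 0 0 0 0 0 0;-3 0 34 0 0 0 0;0 0 35 0 0 0 0;0 0 35 0 0 0 0;0 0 35 0 0 0 0;0 0 35 0 0 0 0;0 0 0 0 0 0 0;0 0 0 0 0 0 0'; python3 pos.py; python3 -c "
from h import *
wrist('pics/w7.png')"; python3 -m handwheel '3 0 0 0 0 0 0;0 0 0 0 0 0 0'|grep -E 'pos|force'; python3 -m handwheel '1 0 0 0 0 0 0;0 0 0 0 0 0 0'|grep -E 'pos|force'
```

```text
clock: 15.7
position: [0.5659, -0.042, 0.0496]
ee_rot: [-0.555, -0.438, 0.555, -0.438]
ft_force: [0.1, 0.9, 0.1]
grip_width: -0.003
lid xy mm 57.1 -88.3 z 49.62 F [0.12 0.88 0.14] t 15.7
position: [0.5659, -0.04, 0.046]
ft_force: [-0.1, 0.7, -0.8]
position: [0.5662, -0.0407, 0.0455]
ft_force: [-0.2, -0.3, -0.3]
```

View pics/w7.png

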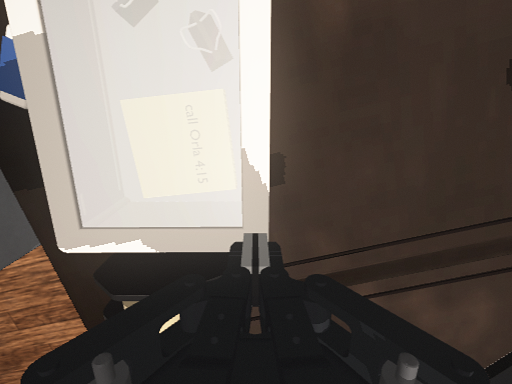

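```bash
for k in 1; do python3 -m handwheel '1 0 0 0 0 0 0;0 0 0 0 0 0 0'|grep -E 'pos|force'; python3 -m handwheel '1 0 0 0 0 0 0;0 0 0 0 0 0 0'|grep -E 'pos|force';python3 -m handwheel '1 0 0 0 0 0 0;0 0 0 0 0 0 0'|grep -E 'pos|force'; python3 -m handwheel '1 0 0 0 0 0 0;0 0 0 0 0 0 0'|grep -E 'pos|force';python3 -m handwheel '1 0 0 0 0 0 0;0 0 0 0 0 0 0'|grep -E 'pos|force'; done
```

```text
position: [0.5663, -0.0409, 0.0447]
ft_force: [-0.6, 2.0, 1.1]
position: [0.5664, -0.041, 0.0439]
ft_force: [-0.2, 2.2, 4.4]
position: [0.5666, -0.0411, 0.0432]
ft_force: [-1.8, 2.3, 7.3]
position: [0.5667, -0.0411, 0.0423]
ft_force: [-1.8, 2.4, 8.1]
position: [0.5665, -0.0414, 0.041]
ft_force: [-0.0, 1.4, 4.3]
```

```bash
for k in 1; do python3 -m handwheel '1 0 0 0 0 0 0;0 0 0 0 0 0 0'|grep -E 'pos|force'; python3 -m handwheel '1 0 0 0 0 0 0;0 0 0 0 0 0 0'|grep -E 'pos|force';python3 -m handwheel '1 0 0 0 0 0 0;0 0 0 0 0 0 0'|grep -E 'pos|force'; python3 -m handwheel '0.6 0 0 0 0 0 0;0 0 0 0 0 0 0'|grep -E 'pos|force'; done
```

```text
position: [0.5656, -0.0418, 0.039]
ft_force: [-0.2, 0.4, -0.7]
position: [0.5657, -0.0416, 0.038]
ft_force: [0.4, -0.0, 0.3]
position: [0.566, -0.0415, 0.0374]
ft_force: [0.4, -0.8, -0.3]
position: [0.5661, -0.0414, 0.0373]
ft_force: [-2.4, 0.2, 6.1]
```

```bash
cat > chk.py <<'E'
from h import *
import sys
ims=[]
def tab(n,W):
    m=(W[...,2]>.055)&(W[...,2]<.085)&(W[...,0]>.43)&(W[...,0]<.63)&(W[...,1]>-.056)&(W[...,1]<.18)
    p=W[m];a=np.deg2rad(-13.3);d=p[:,:2]-[.5306,.057]
    X=d[:,0]*np.cos(a)+d[:,1]*np.sin(a);Y=-d[:,0]*np.sin(a)+d[:,1]*np.cos(a)
    for i in (-57,-28,0,28,57):
        print(n,i,[ (int(s.sum()),round(float(np.median(p[s,2])*1000),1)) if (s:=(abs(X*1000-i)<7)&(abs(Y*1000-j)<7)).sum()>3 else None for j in (-87,-70,-44,0,44,70,87)])
    r=cv2.minAreaRect(p[:,:2].astype(np.float32)*1000);print(np.round(r[0],1),np.round(r[1],1),round(r[2],2))
for n in ['scene','side']:
    c=cams.camera(n);W=world(c);tab(n,W)
    ims.append(cv2.resize(c['color'][120:260,190:390],(780,290)))
cv2.imwrite(f'pics/{sys.argv[1]}.png',np.vstack(ims))
o,c,W=wrist(f'pics/{sys.argv[1]}w.png');tab('wrist',W);print(o['clock'])
E
python3 -m handwheel '-20 0 0 0 0 0 0;-45 0 0 0 0 0 0;-50 -25 -20 0 0 0 0;-50 -30 -35 0 0 0 0;-50 0 -35 0 0 0 0;-50 0 0 0 0 0 0;-20 0 0 0 0 0 0;0 0 0 0 0 0 0'; python3 chk.py d1
```

```text
clock: 18.75
position: [0.542, 0.0383, 0.2954]
ee_rot: [0.557, 0.437, -0.553, 0.439]
ft_force: [-0.3, -0.6, -0.4]
grip_width: -0.002
scene -57 [(38, 67.5), (44, 67.1), (39, 66.9), (44, 67.4), (44, 67.5), (43, 67.4), (56, 67.1)]
scene -28 [(41, 67.5), (39, 64.0), (39, 63.7), (39, 64.2), (46, 64.2), (42, 63.9), (47, 67.1)]
scene 0 [(39, 67.3), (37, 64.3), (38, 64.4), (39, 63.9), (43, 63.9), (37, 63.9), (44, 67.6)]
scene 28 [(35, 67.7), (36, 63.8), (34, 63.9), (35, 63.5), (36, 63.7), (40, 64.0), (38, 67.2)]
scene 57 [(29, 67.1), (35, 67.4), (32, 67.2), (32, 67.1), (33, 67.5), (35, 66.9), (33, 66.9)]
[526.1  57. ] [191.6 140.6] 77.25
side -57 [(14, 67.6), (13, 67.9), (12, 68.2), (15, 68.1), (15, 68.0), (18, 67.6), (32, 66.9)]
side -28 [(15, 68.0), (13, 65.0), (15, 64.7), (16, 64.7), (16, 64.7), (11, 64.9), (28, 67.6)]
side 0 [(14, 67.8), (11, 64.6), (13, 64.9), (15, 64.6), (17, 64.8), (9, 64.5), (30, 67.5)]
side 28 [(13, 67.4), (13, 64.6), (11, 64.3), (14, 64.5), (14, 64.7), (9, 64.6), (23, 68.1)]
side 57 [(11, 67.8), (13, 68.2), (12, 67.9), (15, 67.9), (13, 68.0), (13, 67.6), (30, 67.3)]
[529.2  57.8] [194.5 133.3] 77.03
wrist -57 [(70, 68.8), (78, 68.8), (82, 68.9), (81, 68.8), (97, 68.9), (110, 69.1), (107, 69.0)]
wrist -28 [(77, 68.6), (73, 65.5), (78, 65.5), (87, 65.6), (96, 65.4), (111, 65.3), (110, 68.9)]
wrist 0 [(75, 69.0), (74, 65.3), (80, 65.6), (95, 65.4), (100, 65.5), (104, 65.6), (108, 69.1)]
wrist 28 [(75, 68.7), (75, 65.3), (79, 65.5), (98, 65.4), (109, 65.5), (108, 65.6), (121, 68.8)]
wrist 57 [(74, 68.8), (80, 69.0), (81, 68.8), (82, 68.9), (102, 68.9), (111, 68.9), (111, 69.0)]
[528.4  56.3] [189.1 135.4] 76.64
18.85
```

View pics/d1.png

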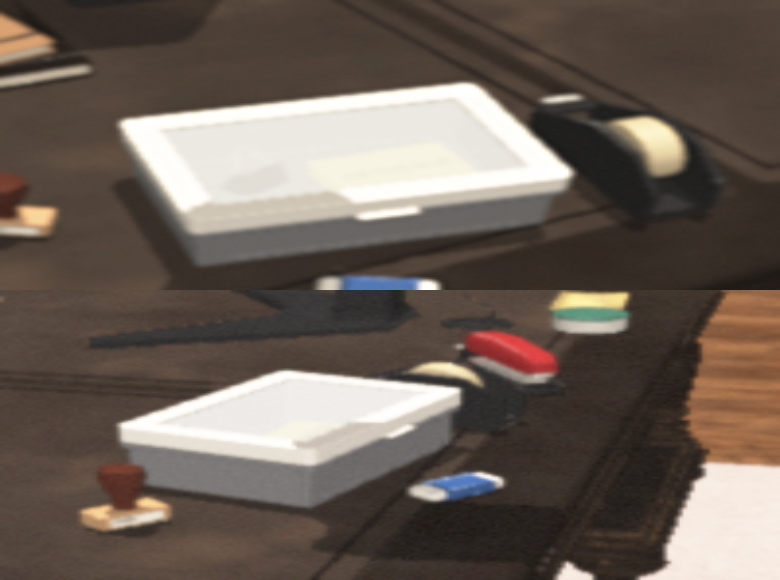

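All four sides read 7.2 mm lower than at the start, and the lid is flat. There is time left, so I'll go once round the frame with light contact, as the task asks.

```bash
python3 pos.py; python3 -m handwheel '20 -35 35 0 0 0 0;45 -35 35 0 0 0 0;45 0 0 0 0 0 0;45 0 0 0 0 0 0;45 0 0 0 0 0 0;35 0 0 0 0 0 0;0 0 0 0 0 0 0;0 0 0 0 0 0 0'|grep -E 'pos|force'; python3 pos.py
```

```text
lid xy mm 13.8 -16.5 z 290.55 F [ 0.42 -0.41 -0.68] t 18.9
position: [0.469, -0.0059, 0.0693]
ft_force: [0.2, -0.4, 1.1]
lid xy mm -45.5 -75.3 z 69.32 F [ 0.16 -0.45  1.09] t 19.7
```

```bash
python3 -m handwheel '5 -12 12 0 0 0 0;10 0 0 0 0 0 0;10 0 0 0 0 0 0;0 0 0 0 0 0 0;0 0 0 0 0 0 0'|grep -E 'pos|force'; python3 pos.py
```

```text
position: [0.4556, -0.0143, 0.0446]
ft_force: [-0.8, -0.3, -0.7]
lid xy mm -56.6 -86.6 z 44.55 F [-0.84 -0.33 -0.7 ] t 20.2
```

```bash
python3 -m handwheel '3 -1 0 0 0 0 0;2 0 0 0 0 0 0;1 0 0 0 0 0 0;0 0 0 0 0 0 0;0 0 0 0 0 0 0'|grep -E 'pos|force'; python3 -m handwheel '0.7 0 0 0 0 0 0;0 0 0 0 0 0 0;0 0 0 0 0 0 0'|grep -E 'pos|force'; python3 pos.py
```

```text
position: [0.4543, -0.0144, 0.0384]
ft_force: [-0.1, -0.2, 0.4]
position: [0.4542, -0.0144, 0.0377]
ft_force: [0.4, 0.2, 0.6]
lid xy mm -57.9 -87.1 z 37.67 F [0.42 0.2  0.64] t 21.0
```

```bash
python3 -m handwheel '0.3 0 0 0 0 0 0;0 0 -5 0 0 0 0;0 0 -10 0 0 0 0;0 0 -10 0 0 0 0;0 0 -10 0 0 0 0;0 0 -5 0 0 0 0;0 0 0 0 0 0 0'|grep -E 'pos|force';python3 pos.py
```

```text
position: [0.4636, 0.0256, 0.0373]
ft_force: [-0.0, 0.6, 0.5]
lid xy mm -57.9 -46.0 z 37.34 F [-0.    0.57  0.53] t 21.7
```

```bash
python3 -m handwheel '0.2 0 -5 0 0 0 0;0 0 -10 0 0 0 0;0 0 -12 0 0 0 0;0 0 -12 0 0 0 0;0 0 -12 0 0 0 0;0 0 -10 0 0 0 0;0 0 -5 0 0 0 0;0 0 0 0 0 0 0'|grep -E 'pos|force';python3 pos.py; python3 -m handwheel '0.1 0 -5 0 0 0 0;0 0 -10 0 0 0 0;0 0 -12 0 0 0 0;0 0 -12 0 0 0 0;0 0 -12 0 0 0 0;0 0 -10 0 0 0 0;0 0 -5 0 0 0 0;0 0 0 0 0 0 0'|grep -E 'pos|force';python3 pos.py
```

```text
position: [0.4792, 0.0903, 0.0373]
ft_force: [1.1, 1.8, 3.6]
lid xy mm -57.7 20.6 z 37.33 F [1.11 1.76 3.65] t 22.5
position: [0.4945, 0.1535, 0.0373]
ft_force: [-0.9, -1.7, 6.5]
lid xy mm -57.4 85.6 z 37.32 F [-0.91 -1.66  6.47] t 23.3
```

Light contact of 2–6 N. Now along the left short side towards +x.

```bash
python3 -m handwheel '-0.2 5 0 0 0 0 0;0 10 0 0 0 0 0;0 12 0 0 0 0 0;0 12 0 0 0 0 0;0 10 0 0 0 0 0;0 8 0 0 0 0 0;0 0 0 0 0 0 0'|grep -E 'pos|force';python3 pos.py; python3 -m handwheel '0 5 -1 0 0 0 0;0 10 0 0 0 0 0;0 12 0 0 0 0 0;0 12 0 0 0 0 0;0 10 0 0 0 0 0;0 8 0 0 0 0 0;0 0 0 0 0 0 0'|grep -E 'pos|force';python3 pos.py
```

```text
position: [0.5499, 0.1408, 0.0374]
ft_force: [-0.2, -0.3, 4.1]
lid xy mm -0.5 86.0 z 37.37 F [-0.2  -0.32  4.08] t 24.0
position: [0.6055, 0.1287, 0.0374]
ft_force: [-1.0, 0.3, 4.0]
lid xy mm 56.4 87.0 z 37.39 F [-0.97  0.33  3.98] t 24.7
```

```bash
python3 -m handwheel '0 0 5 0 0 0 0;0 0 10 0 0 0 0;0 0 12 0 0 0 0;0 0 12 0 0 0 0;0 0 12 0 0 0 0;0 0 6 0 0 0 0;0 0 0 0 0 0 0'|grep -E 'pos|force';python3 pos.py; python3 -m handwheel '0 0 5 0 0 0 0;0 0 10 0 0 0 0;0 0 12 0 0 0 0;0 0 12 0 0 0 0;0 0 12 0 0 0 0;0 0 6 0 0 0 0;0 0 0 0 0 0 0'|grep -E 'pos|force';python3 pos.py;  python3 -m handwheel '0 0 5 0 0 0 0;0 0 10 0 0 0 0;0 0 12 0 0 0 0;0 0 12 0 0 0 0;0 0 12 0 0 0 0;0 0 6 0 0 0 0;0 0 0 0 0 0 0'|grep -E 'pos|force';python3 pos.py
```

```text
position: [0.5916, 0.0692, 0.0374]
ft_force: [-2.1, -4.2, 7.2]
lid xy mm 56.6 26.0 z 37.37 F [-2.14 -4.17  7.19] t 25.4
position: [0.5783, 0.0137, 0.0374]
ft_force: [-1.3, -2.0, 7.7]
lid xy mm 56.4 -31.1 z 37.36 F [-1.25 -1.99  7.74] t 26.1
position: [0.565, -0.0413, 0.0373]
ft_force: [0.0, -1.6, 6.4]
lid xy mm 56.1 -87.8 z 37.33 F [ 0.02 -1.58  6.38] t 26.8
```

```bash
python3 -m handwheel '-0.1 -5 0 0 0 0 0;0 -10 0 0 0 0 0;0 -12 0 0 0 0 0;0 -12 0 0 0 0 0;0 -10 0 0 0 0 0;0 -8 0 0 0 0 0;0 0 0 0 0 0 0'|grep -E 'pos|force';python3 pos.py; python3 -m handwheel '0 -5 0 0 0 0 0;0 -10 0 0 0 0 0;0 -12 0 0 0 0 0;0 -12 0 0 0 0 0;0 -10 0 0 0 0 0;0 -6 0 0 0 0 0;0 0 0 0 0 0 0'|grep -E 'pos|force';python3 pos.py; python3 -m handwheel '-10 0 0 0 0 0 0;-40 0 0 0 0 0 0;-50 20 -20 0 0 0 0;-50 20 -30 0 0 0 0;-50 10 -30 0 0 0 0;-45 0 0 0 0 0 0;0 0 0 0 0 0 0;0 0 0 0 0 0 0'; python3 chk.py d2; python3 - <<'E'
from h import *
c=cams.camera('scene')
for n in ['scene','side']:
    c=cams.camera(n);W=world(c)
    for t in ['stamp','tape_dispenser','eraser','box']:
        for r in cams.outline_of(n,t)[:1]:
            m=r['region']&(c['depth']>0);p=W[m]
            print(n,t,round(r['conf'],2),r['box'],np.percentile(p,[2,50,98],axis=0).round(3).tolist())
E
```

```text
position: [0.5084, -0.0254, 0.0373]
ft_force: [-5.8, 1.3, 9.6]
lid xy mm -2.7 -85.3 z 37.3 F [-5.84  1.28  9.61] t 27.5
position: [0.4551, -0.0127, 0.0373]
ft_force: [-5.5, 1.6, 9.0]
lid xy mm -57.5 -85.2 z 37.28 F [-5.52  1.55  9.  ] t 28.2
clock: 29.0
position: [0.5133, 0.0425, 0.2595]
ee_rot: [0.555, 0.438, -0.555, 0.438]
ft_force: [-1.0, -0.5, -0.8]
grip_width: 0.003
scene -57 [(47, 67.3), (38, 67.2), (39, 67.4), (42, 67.1), (48, 67.3), (51, 67.2), (52, 67.1)]
scene -28 [(39, 67.1), (38, 64.1), (41, 63.9), (39, 64.1), (37, 64.3), (43, 64.0), (42, 67.5)]
scene 0 [(39, 67.4), (38, 64.2), (37, 64.1), (40, 63.9), (39, 63.9), (41, 63.8), (40, 67.6)]
scene 28 [(35, 67.5), (36, 64.1), (34, 64.6), (38, 64.1), (32, 63.8), (39, 63.8), (37, 67.2)]
scene 57 [(32, 67.6), (33, 67.6), (33, 66.8), (32, 67.2), (36, 67.0), (31, 67.2), (36, 67.0)]
[529.4  56.8] [191.  135.6] 76.46
side -57 [(13, 67.6), (11, 68.3), (14, 68.0), (17, 68.2), (17, 67.8), (19, 67.9), (28, 67.6)]
side -28 [(15, 67.9), (12, 64.8), (14, 64.9), (15, 64.5), (15, 64.7), (14, 65.0), (27, 67.8)]
side 0 [(14, 67.4), (13, 64.7), (
[... 1033 characters left out ...]
 -0.06, 0.068]]
scene eraser 0.75 [272.5, 252.4, 32.0, 18.0] [[0.4, 0.081, -0.001], [0.418, 0.103, 0.009], [0.439, 0.126, 0.012]]
scene box 0.86 [227.3, 202.1, 105.3, 48.0] [[0.451, -0.012, -0.001], [0.474, 0.085, 0.019], [0.566, 0.157, 0.048]]
side stamp 0.96 [212.2, 202.4, 22.3, 34.0] [[0.56, 0.168, -0.0], [0.576, 0.225, 0.018], [0.597, 0.24, 0.064]]
side tape_dispenser 0.84 [286.5, 155.8, 40.7, 32.1] [[0.42, -0.111, 0.002], [0.447, -0.07, 0.044], [0.511, -0.058, 0.068]]
side eraser 0.72 [218.7, 160.7, 86.2, 44.9] [[0.453, -0.031, 0.051], [0.525, 0.08, 0.065], [0.605, 0.161, 0.069]]
side box 0.94 [222.2, 179.5, 82.4, 47.1] [[0.454, -0.003, 0.0], [0.504, 0.139, 0.023], [0.601, 0.16, 0.048]]
```

View pics/d2.png

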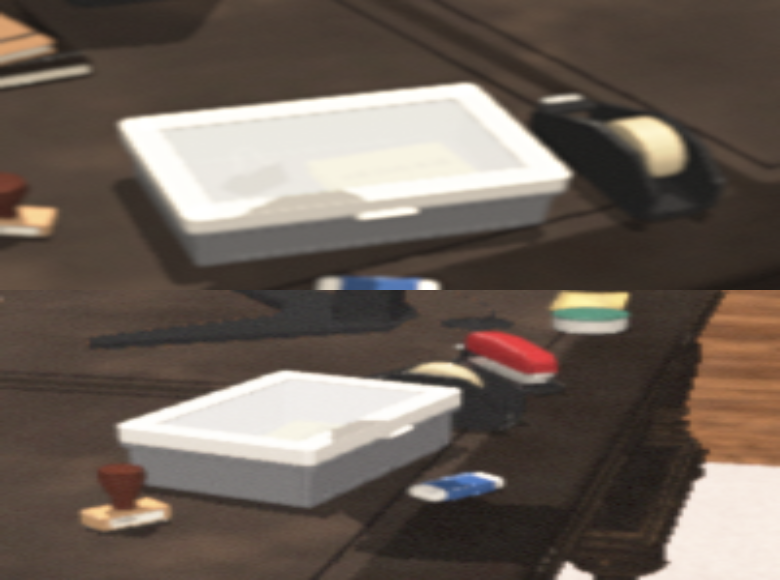

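The lid is flat and 7 mm lower in all three cameras. The box and the things beside it haven't moved, and the arm is clear.

```bash
python3 -c "
from h import *
print(hand_in())"
```

```text
the job is handed in; nothing more can be done
None
```

The lid is fully and evenly down, and I've handed the job in at about 29 s of the 51 s allowed. With shut fingertips I pressed each corner of the frame down in 1 mm steps. I then traced once round the whole frame in light contact and drew the arm clear.

**Lid:** all three cameras show the frame flat to within about 1 mm all round. The scene and side cameras put it about 7 mm lower than at the start. The absolute height reads 67 to 69 mm instead of 70 mm, which is close to the cameras' 2 mm calibration error. Each corner let go at its snaps and then met a hard stop at the same tool height.

**Forces:** pressing mostly took 2 to 10 N and the trace 0.5 to 10 N. The highest reading was about 18 N downwards (19 N in all), for a moment as the first corner met its stop. Sideways drag in the readings stayed at or below about 8 N.

**Surroundings:** the box, stamp, tape dispenser and eraser have not moved measurably.

**Readings that disagreed:**
- **Fingertip position:** the shut fingertips sit about 33 mm short of the reported tool point. My first descent therefore met nothing at the expected height, and I found contact by force and camera instead.
- **Eraser outline:** two of the network's eraser outlines (scene camera at the start, side camera at the end) actually landed on the lid. I disregarded them and used the other camera's outline each time.

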